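# Hang the stencil plate on the two studs of the bench stand

### The job

On the electronics repair bench, take the aluminium stencil plate with two round holes near its upper corners out of the slotted rack and hang it on the two headed studs of the dark steel stand, both holes together, level and upright, slid back behind the stud heads and lowered so that it hangs by itself on the thin necks. The stud bar may be clamped well to one side of the stand's middle, so feel for the studs and press gently; never force the plate against the stand, do not drop it, leave the other plate standing in its slot, and let go at the end.

Things in the scene. Friction and masses are not known exactly. Their poses are not given: they have to be found in the camera images.
- plate: Aluminium stencil plate, 130 mm wide, 95 mm high, 5 mm thick, about 0.16 kg, with two corner holes and a 50 x 40 mm window; the same from both sides. It stands on its long edge in one of the two slots of the rack and may lean by up to 4 degrees. Origin: middle of its lower edge; x normal to it, y along its width, z up.
- plate_tab (a point): Centre of the plate's grip tab: 30 mm wide, 40 mm high, 5 mm thick, on the middle of its top edge, from 95 to 135 mm above its lower edge. Pinch it from above, fingers closing along the plate's x.
- plate_hole_a (a point): Centre of the round 14 mm through hole at y = +45 mm, 75 mm above the plate's lower edge, mid-thickness.
- plate_hole_b (a point): Centre of the other 14 mm through hole, at y = -45 mm, 75 mm above the plate's lower edge.
- blank: Another aluminium plate, to be left alone: 110 mm wide, 80 mm high, 5 mm thick, one 46 mm round window and no corner holes, a tab 44 mm wide up to 110 mm. It stands in the other slot, parallel to the stencil plate, 80 mm away. Origin: middle of its lower edge.
- rack: Fixed grey plastic rack, 150 x 140 mm, origin mid underside on the table, z up. Two slots run along its y at x = -40 and +40 mm, each 6.5 mm wide between 8 mm walls that rise to z = 33 mm; slot floor at z = 8 mm.
- stand: Fixed dark steel stand, origin on the table, z up, its front looks along its own -x. Base 100 x 180 mm, 12 mm thick. It carries a black stud bar near its top; nothing is higher than 125 mm. With both studs centred in the holes the plate's origin is at z = 40 mm; hung in the necks it is at z = 35.5 mm, mid-thickness at x = -1.5 to 2.5 mm.
- bar_mid (a point): Nominal centre of the bar's front face: x = 5, y = 0, z = 115 mm of the stand, its axes. Bar 124 mm long, 20 mm high. Two level studs along -x, 90 mm apart: 5 mm thick neck, 9 mm long, then blunt 10 mm thick head, 14 mm long (0.5 mm chamfer). The bar is clamped up to 18 mm to either side along y: the studs' midpoint is off by that unknown amount. It holds under 30 N.
Mind the look-alikes: they are no part of the job. Leave any orange look-alike of the plate alone.

How it is judged (in metres and radians):
On the way, in this order (a step that is already met when the one before it is completed fails the run):
1. the plate is lifted clear of the rack (height (world z) of plate above 0.036 m and contact force between plate and rack below 0.05 N), for 0.1 s.
2. both studs are through the plate: it is slid back over the stud heads, level and parallel to the bar (x of plate in the frame of stand between -0.012 and 0.008 m and z of plate in the frame of stand between 0.032 and 0.045 m and y of plate in the frame of stand between -0.026 and 0.026 m and angle between the x axis of plate and the x axis of stand, either way round below 0.15 rad), for 0.05 s.
At the end, for the whole second after the job is handed in: The plate hangs released and at rest on both studs, upright and parallel to the bar within 0.12 rad, its lower edge 33 to 37 mm above the table (holes dropped onto the necks, not on the heads), its mid-thickness at x -4 to 8 mm of the stand (behind the heads) (x of plate in the frame of stand between -0.004 and 0.008 m and z of plate in the frame of stand between 0.033 and 0.037 m and y of plate in the frame of stand between -0.026 and 0.026 m and angle between the x axis of plate and the x axis of stand, either way round below 0.12 rad and angle between the z axis of plate and the z axis of stand, either way round below 0.12 rad and contact force between plate and stand above 0.5 N and linear speed of plate below 0.02 m/s); the robot touches nothing.
It fails at once if the plate is forced against the stand (more than 30 N) (contact force between plate and stand above 30 N).
It fails at once if the arm or fingers hit the stand (more than 15 N) (contact force between any of the fingers, the arm and stand above 15 N).
It fails at once if the other plate is taken or knocked (moved more than 20 mm) (distance of blank from where it was at the start of the episode above 0.02 m).
It fails at once if the plate is dropped on the table (contact force between plate and table above 0.5 N).
It also fails if it takes over 72 s, if anything falls off the work surface, if the arm or the gripper's body presses on something with over 40 N, if the wrist force passes 120 N, or if a joint passes its speed limit or range.

### The arm

A 6-joint arm with a two-finger parallel gripper is mounted at the origin on the work surface. World frame = base frame: x ahead of the robot, y to its left, z up, the work surface at z = 0. Lengths are in mm, angles in rad, forces in N, time in s.
With the tool pointing down it reaches from about 400 to 825 mm from the base axis. Payload 7 kg.
Tool frame: the origin (TCP) lies at the very end of the fingers, on their centre line; the grasp point (between the pads) lies behind it (ctrl.pinch_z is the z of the grasp point in the tool frame, in mm); z points along the fingers, y is the line along which they close (so a half turn about z gives the same grasp; the last joint's range is limited). The gripper opens to 85 mm and grips with 20 to 120 N. Pads are 22 mm wide; open, the fingers measure 114 mm over their backs; the gripper's body (76 mm by 85 mm) begins 54 mm behind the grasp point. The pads swing forward as they close: fully open they stand 13 mm farther back than shut.
Start: joints at [-0.853, 0.359, 0.012, 0, -1.224, -0.288], TCP at [281.237, -613.597, 231.302] pointing down, gripper open.
Joint ranges: [-3.07, 3.07], [-1.43, 2.12], [-1.02, 1.25], [-3.03, 1.67], [-3.05, -0], [-3.03, 3.03]. Speed limits (rad/s): [2.39, 2.39, 3.01, 3.14, 3.14, 3.14].

### API

Orientations are given as a unit quaternion [w, x, y, z].
In Python, from workcell import ctrl, read_camera, get_calibration gives the robot as it stands.
- The arm moves only by the shell command python3 -m creep 'ROWS' [FORCE]. ROWS is JSON, a list of rows, each a list of 7 numbers: the shift along the tool's x, y, z normalised to -1 to 1, where 1 is 400 mm, then the turn, a rotation vector about the tool's x, y, z normalised to -1 to 1, where 1 is 30 degrees, then the closure, from 0 (fully open) to 1 (shut). A call has exactly 5 rows; each row is the pose to reach, as a shift and turn from the pose commanded when the call began, along the tool's axes at that moment; what a row does not reach only later rows make up. A row lasts 1/10 s, in which the tool goes at most 50 mm and 8.59 degrees, less where a joint would pass 70% of its speed; a pose out of reach is approached as far as the arm can. A call with a number of a shift or a turn outside -1 to 1 is refused whole. A call with a gripper value outside its range is refused whole. The fingers move at their own pace and stop on an object; FORCE is the grip in N (left out, the last holds). Time passes only in rows, so rows that repeat a pose let the fingers close, or fill a call up. It gives the time, the measured TCP pose, the force, the opening and the grip force at its end, in the units of the state.
- ctrl.state(): the state, without advancing time (a new reading comes with each control period).
- read_camera(name): name is "side" or "top" or "wrist"; returns the picture (384x512x3 uint8, red, green, blue); there is no depth.
- get_calibration(name): a dict with "fx", "fy", "cx", "cy" (pixels), "eye" and "orientation" of the camera in the world. Camera axes: x right, y down, z forward; pixel columns grow to the right and rows downward; lengths in mm; the calibration is good to about 2 mm. A picture is of the moment at which its call begins: read the wrist's pose just before it. get_calibration takes no time and is no camera call; for the wrist camera it gives the pose at the moment of the call.
- ctrl.finish_job(): hands the job in; it is judged then, once.
The state is a dict: "t": time; "joint_pos": joint angles; "joint_velocities": joint speeds; "tau": joint torques, N m; "eef_pos": TCP position; "orientation": TCP orientation; "force": force on the tool from outside, world axes, zero at the start; "moment": the same for the moment, N m; "opening": finger opening in mm; "grip_force": force on a finger pad.
Only numpy, scipy, OpenCV 4.12 (cv2) and the standard library are available. Lean on these libraries where they do the work, as an engineer would, in place of code of your own. Each camera call takes 0.05 s, during which the arm holds its last target. There are 200 camera calls.

## Working session

There is one attempt and no reset: what is moved stays moved. The work goes in short steps, Python scripts to look and compute and a shell command to move; the robot and the scene stay as the last step left them, time stands still between calls to the robot, and variables do not carry over. Pictures are saved under pics/ and viewed, at most 13 in all, crops included, and the job is handed in when it is done.

```bash
ls; mkdir -p pics; python3 - <<'E'
from workcell import ctrl, read_camera, get_calibration
import cv2,numpy as np
ims=[]
for n in ("side","top"):
    im=read_camera(n); cv2.imwrite(f"pics/{n}0.png",im[:,:,::-1]); 
    c=get_calibration(n); print(n,{k:np.round(v,3).tolist() for k,v in c.items()})
im=read_camera("wrist"); cv2.imwrite("pics/wrist0.png",im[:,:,::-1]);c=get_calibration("wrist"); print({k:np.round(v,3).tolist() for k,v in c.items()})
print(ctrl.state(),ctrl.pinch_z)
E
```

```text
pics
side {'fx': 385.032, 'fy': 385.032, 'cx': 257.149, 'cy': 192.8, 'eye': [237.145, 420.001, 608.784], 'orientation': [0.083, -0.211, 0.9, -0.372]}
top {'fx': 453.224, 'fy': 453.224, 'cx': 252.158, 'cy': 184.426, 'eye': [344.044, 0.844, 1076.47], 'orientation': [0.024, -0.697, 0.716, -0.029]}
{'fx': 339.934, 'fy': 339.934, 'cx': 256.499, 'cy': 185.253, 'eye': [216.201, -644.259, 373.167], 'orientation': [0.077, 0.535, 0.833, 0.121]}
{'t': 0.15, 'joint_pos': array([-8.52842864e-01,  3.59213601e-01,  1.12765209e-02, -2.34908069e-04,
       -1.22408643e+00, -2.88075350e-01]), 'joint_velocities': array([-0.00103028, -0.00292161,  0.00214419,  0.00122498,  0.00020664,
       -0.00032273]), 'tau': array([-2.30927566e-03, -5.83874309e+01,  2.93654144e+01,  6.94056138e+00,
       -4.24766913e-03, -1.26906212e-05]), 'eef_pos': array([ 281.12230676, -613.28426768,  230.59125155]), 'orientation': array([-1.99032035e-04, -2.13248787e-01,  9.76997731e-01,  5.90826785e-04]), 'force': array([ 0.46500179, -0.05763646,  0.0020996 ]), 'moment': array([-0.002052  , -0.04153017, -0.04396553]), 'grip_force': 0.0, 'opening': 85.450879085049} -18.700000000000003
```

View pics/side0.png

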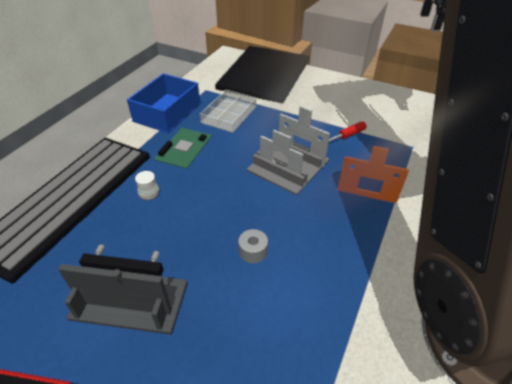

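View pics/top0.png

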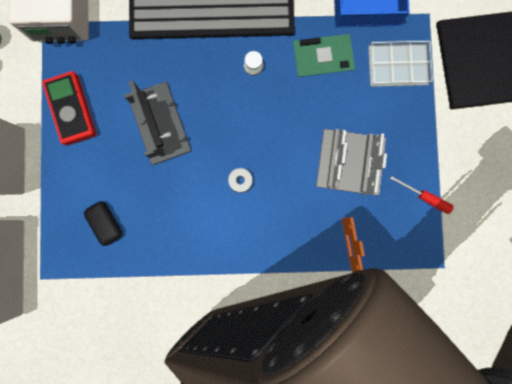

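The side view shows the stand at (125,290), the rack at (288,160) and the orange look-alike at (373,175). The top view shows the stand at (160,122) and the rack at (352,162). I'll zoom in.

```bash
cat > h.py <<'E'
import numpy as np,cv2
from workcell import ctrl, read_camera, get_calibration
from scipy.spatial.transform import Rotation as R
def rot(q): return R.from_quat([q[1],q[2],q[3],q[0]])
def ray(n,u,v,c=None):
    c=c or get_calibration(n); d=rot(c["orientation"]).apply([(u-c["cx"])/c["fx"],(v-c["cy"])/c["fy"],1]); return np.array(c["eye"]),d
def onz(n,u,v,z,c=None):
    e,d=ray(n,u,v,c); return e+d*(z-e[2])/d[2]
def proj(n,p,c=None):
    c=c or get_calibration(n); q=rot(c["orientation"]).inv().apply(np.array(p)-c["eye"]); return np.array([c["fx"]*q[0]/q[2]+c["cx"],c["fy"]*q[1]/q[2]+c["cy"]])
def two(n1,p1,n2,p2):
    e1,d1=ray(n1,*p1); e2,d2=ray(n2,*p2); d1/=np.linalg.norm(d1); d2/=np.linalg.norm(d2)
    s=np.linalg.lstsq(np.c_[d1,-d2],e2-e1,rcond=None)[0]; a=e1+d1*s[0]; b=e2+d2*s[1]; return (a+b)/2,np.linalg.norm(a-b)
E
python3 - <<'E'
from h import *
s=cv2.imread("pics/side0.png");t=cv2.imread("pics/top0.png")
def cr(im,x,y): return cv2.resize(im[y:y+75,x:x+100],(400,300),interpolation=cv2.INTER_CUBIC)
o=np.vstack([np.hstack([cr(s,238,108),cr(s,50,235)]),np.hstack([cr(t,302,122),cr(t,108,80)])])
cv2.imwrite("pics/z.png",o)
for p in [(352,162),(160,122)]: print(onz("top",*p,20))
for p in [(288,160),(125,290)]: print(onz("side",*p,40))
E
```

```text
[ 471.05649986 -243.56078572   20.        ]
[578.13979377 205.75960845  20.        ]
[ 467.67586072 -215.81834088   40.        ]
[579.41495027 213.16134483  40.        ]
```

View pics/z.png

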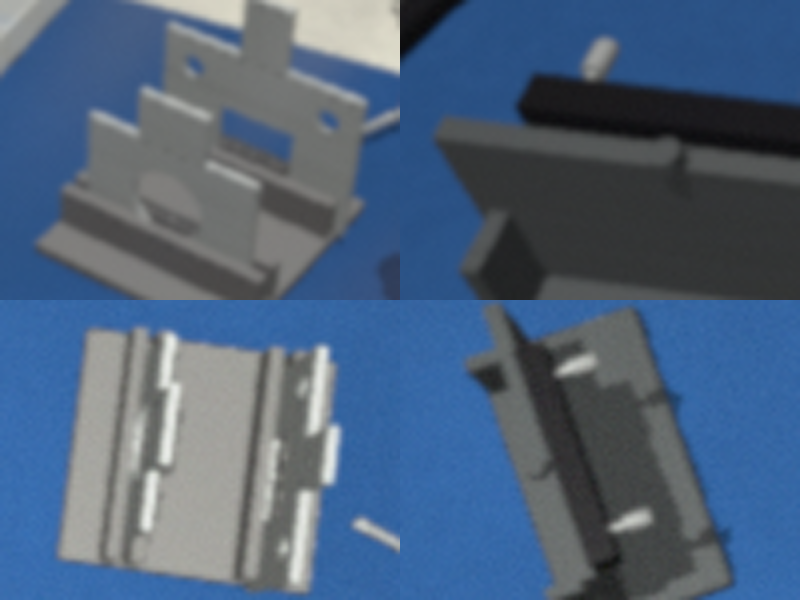

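The crops show the following:
- **Stencil:** the rear, -y plate. Its tab top is at side (305.5,110) and top (384.5,161).
- **Blank:** the nearer plate, which stays where it is.
- **Studs:** the tips are at top (157,94.5) and (171,133.5), pointing image-right.

```bash
python3 - <<'E'
from h import *
f=lambda x,y:(108+(x-400)/4,80+(y-300)/4)
t1=onz("top",*f(597,358),116);t2=onz("top",*f(652,514),116)
b1=onz("top",*f(558,372),116);b2=onz("top",*f(612,525),116)
d=t2-t1;print("tips",t1,t2,np.linalg.norm(d),"ang",np.degrees(np.arctan2(d[1],d[0])),"head dir",t1-b1,t2-b2)
g=lambda x,y:(302+x/4,122+(y-300)/4)
for p,z in [((328,347),103),((299,585),103),((337,430),143),((324,485),143)]: print(z,onz("top",*g(*p),z))
print("tab top",two("side",(305.5,109.5),"top",g(330,457)))
print("corner L",two("side",(238+167/4,108+24/4),"top",g(323,347)), "corner R",two("side",(238+365/4,108+102/4),"top",g(299,585)))
c=get_calibration("wrist");s=ctrl.state();q=rot(s["orientation"])
print("tool axes",np.round(q.as_matrix(),3).tolist(),"cam in tool",q.inv().apply(c["eye"]-s["eef_pos"]),"cam z in tool",q.inv().apply(rot(c["orientation"]).apply(np.eye(3))))
E
```

```text
tips [617.10397892 192.33545789 116.        ] [531.28817791 163.91845412 116.        ] 90.39843918099731 ang -161.67825178038325 head dir [  7.13502207 -21.05594608   0.        ] [  5.39012653 -21.45526106   0.        ]
103 [ 521.06111615 -296.81606924  103.        ]
103 [ 391.926617   -274.73219982  103.        ]
143 [ 470.05167674 -287.10251092  143.        ]
143 [ 441.50239776 -278.91011239  143.        ]
tab top (array([ 458.94877062, -283.9746701 ,  136.90110866]), np.float64(4.554988758268464))
corner L (array([ 523.83305566, -294.46331779,   99.56081163]), np.float64(4.347691711085756)) corner R (array([ 394.88746028, -275.21311048,   98.8455043 ]), np.float64(5.684384942109859))
tool axes [[-0.909, -0.417, -0.001], [-0.417, 0.909, 0.001], [0.0, 0.001, -1.0]] cam in tool [  71.94287154   -0.92852577 -142.56764335] cam z in tool [[-4.54419724e-04  9.99999701e-01  6.26171237e-04]
 [-9.58918999e-01 -2.58119590e-04 -2.83679901e-01]
 [-2.83679655e-01 -7.29357238e-04  9.58918829e-01]]
```

View pics/wrist0.png

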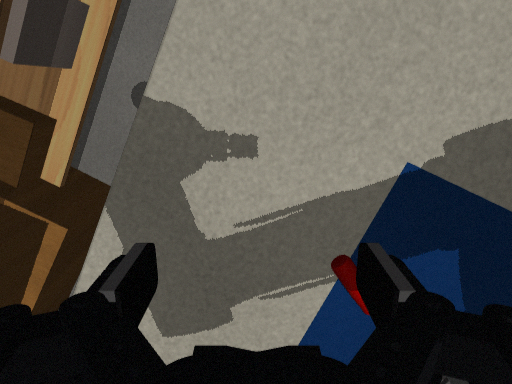

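The wrist view shows only the table and the fingers, so it needs to move. Next I'll go above the stencil tab.

```bash
cat >> h.py <<'E'
def plan(p,yaw):
    s=ctrl.state();q=rot(s["orientation"]);y=np.radians(yaw)
    Y=np.array([np.cos(y),np.sin(y),0]);Z=np.array([0,0,-1.]);X=np.cross(Y,Z)
    T=R.from_matrix(np.c_[X,Y,Z])
    print("t",round(s["t"],2),"shift",np.round(q.inv().apply(np.array(p)-s["eef_pos"])/400,4),"turn",np.round(np.degrees((q.inv()*T).as_rotvec())/30,4),"pos",np.round(s["eef_pos"],1),"F",np.round(s["force"],1))
E
python3 -c "
from h import *
plan((458,-284,230),80.7)"
python3 -m creep '[[-0.125,0.09,0,0,0,0.28,0],[-0.25,0.19,0,0,0,0.56,0],[-0.375,0.28,0,0,0,0.8,0],[-0.5,0.38,0,0,0,1,0],[-0.6,0.45,0,0,0,1,0]]'
python3 -c "
from h import *
plan((458,-284,230),80.7)"
```

```text
t 0.15 shift [-0.745   0.5641  0.0021] turn [ 2.2000e-03 -1.0000e-03  1.1309e+00] pos [ 281.1 -613.3  230.6] F [ 0.5 -0.1  0. ]
t: 0.65
eef_pos: [399.5, -393.9, 231.2]
orientation: [-0.0, 0.049, 0.999, 0.0]
force: [2.1, -0.1, 0.3]
opening: 85.2
grip_force: 0.0
t 0.65 shift [-0.1187  0.2877  0.003 ] turn [ 0.0003 -0.0003  0.1231] pos [ 399.5 -393.9  231.2] F [ 2.1 -0.1  0.3]
```

```bash
python3 -m creep '[[-0.05,0.1,0,0,0,0.123,0],[-0.08,0.2,0,0,0,0.123,0],[-0.119,0.288,0,0,0,0.123,0],[-0.119,0.288,0,0,0,0.123,0],[-0.119,0.288,0,0,0,0.123,0]]'
python3 - <<'E'
from h import *
plan((458,-284,230),80.7)
im=read_camera("wrist");c=get_calibration("wrist");cv2.imwrite("pics/w1.png",im[:,:,::-1])
import pickle;pickle.dump(c,open("w1.pkl","wb"))
cv2.imwrite("pics/w1z.png",cv2.resize(im[60:384,100:420,::-1],None,fx=1.85,fy=1.85,interpolation=cv2.INTER_CUBIC))
E
```

```text
t: 1.15
eef_pos: [457.7, -284.6, 231.3]
orientation: [-0.0, 0.078, 0.997, 0.0]
force: [-0.0, 0.3, 0.1]
opening: 85.0
grip_force: 0.0
t 1.15 shift [-0.0005  0.0017  0.0032] turn [ 0.0001 -0.0002  0.0122] pos [ 457.7 -284.6  231.3] F [-0.   0.3  0.1]
```

View pics/w1z.png

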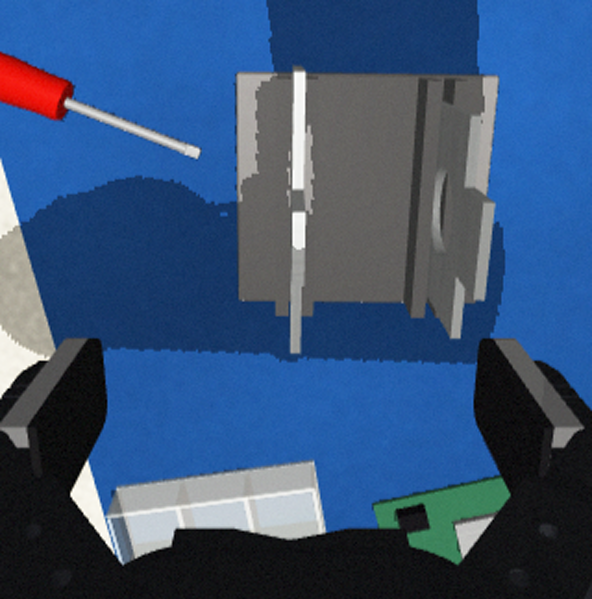

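The wrist crop shows the stencil edge-on from crop (299,67) to (295,352), with its tab around row 230. The blank is at right, around column 460.

```bash
python3 - <<'E'
from h import *
import pickle;c=pickle.load(open("w1.pkl","rb"))
im=cv2.imread("pics/w1.png");g=im.max(2).astype(int)
f=lambda x,y:(100+x/1.85,60+y/1.85)
# exact columns
for v in range(96,252,6):
    r=im[v,235:285].astype(int); m=(r[:,2]>120); 
    print(v,(np.where(m)[0]+235)[[0,-1]] if m.any() else None,end=" ")
print()
a=onz("wrist",*f(299,68),103,c);b=onz("wrist",*f(295,352),103,c);print(a,b,np.linalg.norm(a-b),np.degrees(np.arctan2(*(a-b)[1::-1])),(a+b)/2)
for z in(103,143):print(z,onz("wrist",*f(297.5,230),z,c))
E
```

```text
96 None 102 [235 265] 108 [235 265] 114 [235 264] 120 [235 264] 126 [235 264] 132 [235 268] 138 [235 268] 144 [235 267] 150 [235 268] 156 [256 269] 162 [255 268] 168 [256 267] 174 [258 268] 180 [258 265] 186 [258 264] 192 [258 264] 198 [258 264] 204 [258 264] 210 [257 264] 216 [257 262] 222 [257 262] 228 [257 262] 234 [257 262] 240 [257 261] 246 [257 261] 
[ 396.09011614 -272.46003935  103.        ] [ 525.15283922 -294.341354    103.        ] 130.90446294737666 170.37756351224604 [ 460.62147768 -283.40069667  103.        ]
103 [ 465.54164026 -283.87913641  103.        ]
143 [ 453.88963471 -282.52684796  143.        ]
```

```bash
python3 -c "
from h import *
plan((460.5,-283.3,107),80.4)"
python3 -m creep '[[-0.006,0.004,0,0,0,0.02,0.4],[-0.006,0.004,0.05,0,0,0.02,0.5],[-0.006,0.004,0.12,0,0,0.02,0.5],[-0.006,0.004,0.2,0,0,0.02,0.5],[-0.006,0.004,0.25,0,0,0.02,0.5]]' 40
python3 -c "
from h import *
plan((460.5,-283.3,107),80.4)"
```

```text
t 1.2 shift [-0.0073  0.0063  0.3105] turn [ 0.     -0.0006  0.0196] pos [ 457.3 -285.3  231.2] F [-0.1 -0.2 -0. ]
t: 1.7
eef_pos: [458.5, -285.0, 129.1]
orientation: [-0.001, 0.086, 0.996, 0.0]
force: [1.1, -0.0, 0.6]
opening: 42.6
grip_force: 0.0
t 1.7 shift [-0.0044  0.005   0.0552] turn [ 0.0009 -0.0043 -0.0075] pos [ 458.5 -285.   129.1] F [ 1.1 -0.   0.6]
```

```bash
python3 -m creep '[[-0.003,0.003,0.03,0,0,0,0.5],[-0.003,0.003,0.057,0,0,0,0.5],[-0.003,0.003,0.057,0,0,0,0.5],[-0.003,0.003,0.057,0,0,0,0.5],[-0.003,0.003,0.057,0,0,0,0.5]]'
python3 - <<'E'
from h import *
plan((460.5,-283.3,107),80.4)
im=read_camera("wrist");c=get_calibration("wrist");cv2.imwrite("pics/w2.png",im[:,:,::-1])
E
```

```text
t: 2.2
eef_pos: [462.0, -283.6, 109.5]
orientation: [0.001, 0.084, 0.996, -0.0]
force: [-0.5, 0.4, 0.0]
opening: 43.1
grip_force: 0.0
t 2.2 shift [0.0039 0.0001 0.0063] turn [-0.0005  0.0033 -0.0021] pos [ 462.  -283.6  109.5] F [-0.5  0.4  0. ]
```

View pics/w2.png

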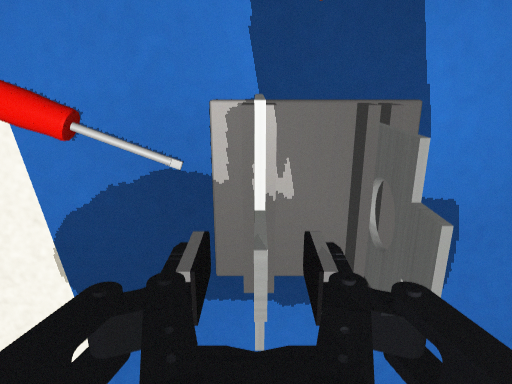

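The plate edge is at column 260, centred between the pads (about 195 and 318). I'll check that the projected tab matches, then close.

```bash
python3 - <<'E'
from h import *
c=get_calibration("wrist")
P=np.array([460.6,-283.4,0]);d=np.array([-.986,.167,0])
for y in(15,-15):
  for z in (103,143): print(y,z,proj("wrist",P+d*y+[0,0,z],c))
im=cv2.imread("pics/w2.png")
print([(v,im[v,257:263].mean(axis=(0,1)).round()) for v in range(195,345,6)])
E
python3 -m creep '[[0.003,0,0.006,0,0,0,0.8],[0.003,0,0.006,0,0,0,1],[0.003,0,0.006,0,0,0,1],[0.003,0,0.006,0,0,0,1],[0.003,0,0.006,0,0,0,1]]' 50
```

```text
15 103 [257.71714875 207.63391702]
15 143 [257.98525181 247.09856455]
-15 103 [257.72703218 264.96303807]
-15 143 [257.98022633 318.86237958]
[(195, np.float64(243.0)), (201, np.float64(243.0)), (207, np.float64(242.0)), (213, np.float64(105.0)), (219, np.float64(108.0)), (225, np.float64(107.0)), (231, np.float64(107.0)), (237, np.float64(103.0)), (243, np.float64(97.0)), (249, np.float64(107.0)), (255, np.float64(166.0)), (261, np.float64(163.0)), (267, np.float64(160.0)), (273, np.float64(160.0)), (279, np.float64(158.0)), (285, np.float64(159.0)), (291, np.float64(158.0)), (297, np.float64(153.0)), (303, np.float64(159.0)), (309, np.float64(154.0)), (315, np.float64(155.0)), (321, np.float64(158.0)), (327, np.float64(157.0)), (333, np.float64(157.0)), (339, np.float64(157.0))]
t: 2.75
eef_pos: [460.2, -283.0, 106.3]
orientation: [0.0, 0.084, 0.996, 0.0]
force: [-0.7, 2.1, 3.0]
opening: 4.4
grip_force: 49.9
```

```bash
python3 -m creep '[[0,0,-0.02,0,0,0,1],[0,0,-0.06,0,0,0,1],[0,0,-0.12,0,0,0,1],[0,0,-0.2,0,0,0,1],[0,0,-0.28,0,0,0,1]]' 60
python3 -m creep '[[0,0,-0.03,0,0,0,1],[0,0,-0.03,0,0,0,1],[0,0,-0.03,0,0,0,1],[0,0,-0.03,0,0,0,1],[0,0,-0.03,0,0,0,1]]' 60
python3 - <<'E'
from h import *
plan((592,122,230),108.3)
im=read_camera("wrist");c=get_calibration("wrist");s=ctrl.state();q=rot(s["orientation"])
im=im[:,:,::-1];cv2.imwrite("pics/w3.png",im)
t=q.inv()
for v in range(60,360,4):
    r=im[v,235:285].astype(int); m=r.min(1)>95; w=np.where(m)[0]+235
    print(v,(w[0],w[-1],len(w),int(r[w-235].mean())) if len(w) else None,end=";")
E
```

```text
t: 3.25
eef_pos: [459.7, -283.1, 219.3]
orientation: [-0.0, 0.084, 0.996, 0.0]
force: [0.5, -0.4, -0.9]
opening: 4.4
grip_force: 58.4
t: 3.75
eef_pos: [459.5, -282.9, 228.7]
orientation: [-0.001, 0.084, 0.996, 0.0]
force: [-0.1, 0.1, -1.1]
opening: 4.5
grip_force: 58.6
t 3.75 shift [-0.1564  1.0536 -0.0034] turn [ 0.0017 -0.0046 -0.9325] pos [ 459.5 -282.9  228.7] F [-0.1  0.1 -1.1]
60 None;64 None;68 None;72 None;76 None;80 None;84 None;88 None;92 None;96 None;100 (np.int64(235), np.int64(284), 34, 125);104 (np.int64(235), np.int64(284), 50, 121);108 (np.int64(235), np.int64(284), 50, 153);112 (np.int64(235), np.int64(284), 46, 156);116 (np.int64(235), np.int64(284), 50, 151);120 (np.int64(235), np.int64(284), 48, 154);124 (np.int64(235), np.int64(284), 46, 154);128 (np.int64(235), np.int64(284), 44, 160);132 (np.int64(235), np.int64(284), 48, 157);136 (np.int64(235), np.int64(284), 49, 155);140 (np.int64(235), np.int64(283), 47, 159);144 (np.int64(235), np.int64(284), 49, 158);148 (np.int64(235), np.int64(284), 50, 156);152 (np.int64(236), np.int64(284), 48, 158);156 (np.int64(235)
[... 1348 characters left out ...]
.int64(262), 12, 153);292 (np.int64(251), np.int64(262), 12, 153);296 (np.int64(251), np.int64(262), 12, 152);300 (np.int64(251), np.int64(262), 12, 152);304 (np.int64(251), np.int64(262), 12, 154);308 (np.int64(251), np.int64(262), 12, 146);312 (np.int64(251), np.int64(262), 12, 147);316 (np.int64(251), np.int64(262), 12, 146);320 (np.int64(251), np.int64(262), 12, 141);324 (np.int64(246), np.int64(267), 22, 159);328 (np.int64(245), np.int64(268), 24, 172);332 (np.int64(245), np.int64(268), 24, 182);336 (np.int64(245), np.int64(268), 24, 180);340 (np.int64(245), np.int64(268), 24, 184);344 (np.int64(244), np.int64(269), 26, 174);348 (np.int64(244), np.int64(269), 26, 175);352 None;356 None;
```

View pics/w3.png

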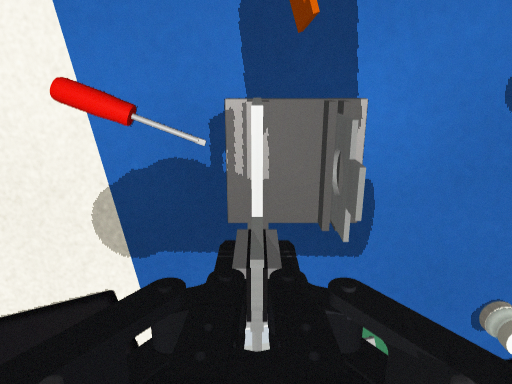

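The plate is held upright. Its near corner is at row 104, the tab base at row 218 and the tab top corner at row 258, all on column 257. Now I'll carry it to the front of the stand.

```bash
python3 - <<'E'
from h import *
c=get_calibration("wrist");s=ctrl.state();q=rot(s["orientation"])
for v,z in((104,3.3),(218,3.3),(258.5,-36.7)):
    p=onz("wrist",257,v,s["eef_pos"][2]-z,c); print(v,q.inv().apply(p-s["eef_pos"]))
E
python3 -m creep '[[-0.01,0.1,0,0,0,-0.1,1],[-0.03,0.22,0,0,0,-0.3,1],[-0.05,0.34,0,0,0,-0.5,1],[-0.08,0.46,0,0,0,-0.7,1],[-0.1,0.58,0,0,0,-0.8,1]]'
python3 -c "
from h import *
plan((592,122,230),108.3)"
```

```text
104 [63.64844783 -0.46071154  3.43738974]
218 [12.49163405 -0.45952202  3.32690132]
258.5 [ 13.56716081  -0.48125845 -36.67087381]
t: 4.3
eef_pos: [539.0, -59.3, 229.7]
orientation: [-0.0, -0.127, 0.992, -0.0]
force: [1.6, -0.2, -1.1]
opening: 4.1
grip_force: 59.2
t 4.3 shift [-0.2422  0.4053 -0.0008] turn [-0.0002 -0.0007 -0.1246] pos [539.  -59.3 229.7] F [ 1.6 -0.2 -1.1]
```

```bash
python3 -m creep '[[-0.06,0.1,0,0,0,-0.06,1],[-0.12,0.2,0,0,0,-0.125,1],[-0.18,0.3,0,0,0,-0.125,1],[-0.22,0.37,0,0,0,-0.125,1],[-0.242,0.405,0,0,0,-0.125,1]]'
python3 -m creep '[[0,0,0.02,0,0,0,1],[0,0,0.04,0,0,0,1],[0,0,0.04,0,0,0,1],[0,0,0.04,0,0,0,1],[0,0,0.04,0,0,0,1]]'
python3 - <<'E'
from h import *
import pickle
plan((592,122,214),108.3)
im=read_camera("wrist");c=get_calibration("wrist");cv2.imwrite("pics/w4.png",im[:,:,::-1]);pickle.dump((c,ctrl.state()),open("w4.pkl","wb"))
E
```

```text
t: 4.8
eef_pos: [592.5, 122.5, 229.0]
orientation: [-0.001, -0.158, 0.987, -0.0]
force: [-0.0, -0.5, -1.5]
opening: 4.1
grip_force: 59.2
t: 5.3
eef_pos: [592.3, 118.9, 214.6]
orientation: [0.0, -0.157, 0.988, 0.0]
force: [-0.8, 0.3, -1.6]
opening: 4.2
grip_force: 59.2
t 5.3 shift [-0.0016  0.0075  0.0014] turn [-0.0001  0.0012 -0.0091] pos [592.3 118.9 214.6] F [-0.8  0.3 -1.6]
```

View pics/w4.png

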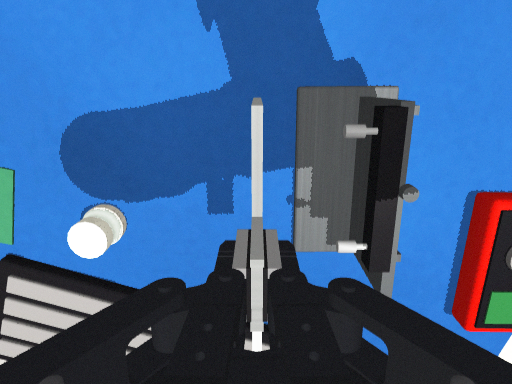

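The studs are clearly visible: the upper head is at (345–366,131) and the lower at (337–355,247). I'll segment the heads and cast rays at z=115.

```bash
cat > studs.py <<'E'
from h import *
# plate centre in tool frame (x,y)
PX,PY=-1.6,-0.4
def measure(im,c,s,boxes):
    T=[]
    for (u0,v0,u1,v1) in boxes:
        a=im[v0:v1,u0:u1].min(2)
        m=(a>140).astype(np.uint8)
        n,l,st,ce=cv2.connectedComponentsWithStats(m); k=1+np.argmax(st[1:,4])
        ys,xs=np.where(l==k); xl=xs.min(); 
        cols=[(u0+x,v0+ys[xs==x].min(),v0+ys[xs==x].max()) for x in range(xl,xs.max()+1)]
        print("first/last",cols[2],cols[-1],st[k,4])
        vm=np.median([(a_+b_+1)/2 for _,a_,b_ in cols[1:8]]); T.append((u0+xl,vm))
    q=rot(s["orientation"])
    P=[onz("wrist",u,v,118,c) for u,v in T]; L=[q.inv().apply(p-s["eef_pos"]) for p in P]
    mid=(L[0]+L[1])/2; d=L[0]-L[1]
    print("tips px",T,"tool",np.round(L,1).tolist(),"dist",np.linalg.norm(d).round(1))
    print("shift mid minus plate: x",mid[0]-PX,"y",mid[1]-PY,"turn deg about tool z",-np.degrees(np.arctan2(d[1],d[0])) *-1)
E
python3 - <<'E'
from studs import *
import pickle
c,s=pickle.load(open("w4.pkl","rb"))
measure(cv2.imread("pics/w4.png"),c,s,[(335,115,372,145),(325,230,360,262)])
print(s["eef_pos"])
E
```

```text
first/last (348, np.int64(126), np.int64(135)) (371, np.int64(128), np.int64(133)) 235
first/last (340, np.int64(241), np.int64(252)) (359, np.int64(244), np.int64(249)) 229
tips px [(np.int64(346), np.float64(131.0)), (np.int64(338), np.float64(247.0))] tool [[40.7, 61.6, 96.6], [-48.9, 62.1, 96.7]] dist 89.6
shift mid minus plate: x -2.5348651764829113 y 62.27161550772886 turn deg about tool z -0.30209864310387413
[592.38150341 119.12362016 214.64748025]
```

```bash
python3 -m creep '[[-0.006,0,0.05,0,0,0,1],[-0.006,0.02,0.1,0,0,0,1],[-0.006,0.05,0.15,0,0,0,1],[-0.006,0.08,0.18,0,0,0,1],[-0.006,0.1,0.191,0,0,0,1]]'
python3 -m creep '[[0,0,0,0,0,0,1],[0,0,0,0,0,0,1],[0,0,0,0,0,0,1],[0,0,0,0,0,0,1],[0,0,0,0,0,0,1]]'
python3 - <<'E'
from h import *
import pickle
s=ctrl.state();print(s["eef_pos"],np.round(rot(s["orientation"]).as_matrix(),3).tolist())
im=read_camera("wrist");c=get_calibration("wrist");pickle.dump((c,s),open("w5.pkl","wb"));im=im[:,:,::-1];cv2.imwrite("pics/w5.png",im)
i2=read_camera("side")[:,:,::-1];cv2.imwrite("pics/s5.png",i2)
print([proj("wrist",s["eef_pos"]+rot(s["orientation"]).apply([x,y,s["eef_pos"][2]-115])) for x,y in((40.5,22),(-48,22))])
cv2.imwrite("pics/c5.png",np.hstack([cv2.resize(im[60:300,150:390],(400,400)),cv2.resize(i2[200:350,40:190],(400,400),interpolation=cv2.INTER_CUBIC)]))
E
```

```text
t: 5.85
eef_pos: [581.4, 158.9, 136.8]
orientation: [-0.001, -0.157, 0.988, -0.0]
force: [0.2, -0.2, -2.2]
opening: 4.2
grip_force: 59.1
t: 6.35
eef_pos: [582.3, 158.4, 138.2]
orientation: [0.0, -0.157, 0.988, 0.0]
force: [-0.7, -0.2, -1.5]
opening: 4.2
grip_force: 59.2
[582.3449999  158.36862243 138.19478819] [[-0.951, -0.31, 0.001], [-0.31, 0.951, 0.0], [-0.001, 0.0, -1.0]]
[array([303.05447566, 151.11215415]), array([297.04245362, 305.2614143 ])]
```

View pics/c5.png

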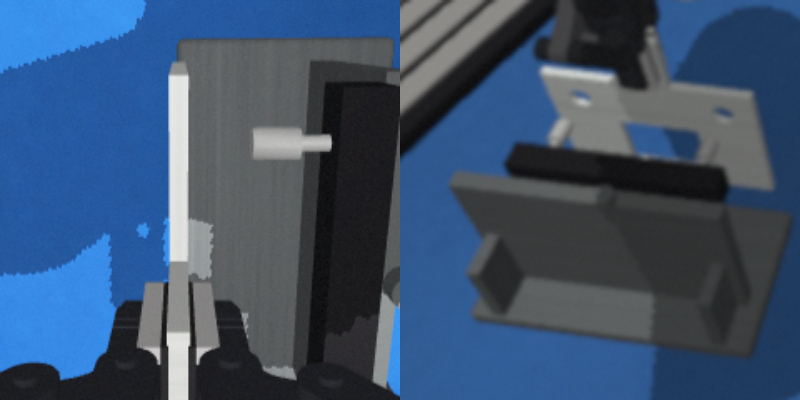

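The near stud is at row 146 with its tip at column 301, exactly in line with hole a's predicted row. In the side view both holes sit in front of the studs. I'll advance to just short of contact and then feel in small steps.

```bash
python3 -m creep '[[0,0.02,0,0,0,0,1],[0,0.03,0,0,0,0,1],[0,0.04,0,0,0,0,1],[0,0.04,0,0,0,0,1],[0,0.04,0,0,0,0,1]]' 40
python3 -m creep '[[0,0.001,0,0,0,0,1],[0,0.003,0,0,0,0,1],[0,0.005,0,0,0,0,1],[0,0.006,0,0,0,0,1],[0,0.006,0,0,0,0,1]]'
python3 - <<'E'
from h import *
s=ctrl.state();print(s["eef_pos"],s["force"],s["moment"])
im=read_camera("wrist")[:,:,::-1];i2=read_camera("side")[:,:,::-1]
cv2.imwrite("pics/c6.png",np.hstack([cv2.resize(im[60:300,150:390],(400,400)),cv2.resize(i2[220:280,80:140],(400,400),interpolation=cv2.INTER_CUBIC)]))
E
```

```text
t: 6.95
eef_pos: [577.0, 174.0, 137.7]
orientation: [-0.0, -0.157, 0.988, -0.0]
force: [0.2, 0.8, -1.3]
opening: 4.2
grip_force: 59.2
t: 7.45
eef_pos: [576.4, 176.1, 137.7]
orientation: [-0.0, -0.157, 0.988, -0.0]
force: [0.9, -0.1, -1.8]
opening: 4.3
grip_force: 59.2
[576.36166166 176.09112675 137.6903604 ] [ 0.86781323 -0.05489385 -1.81995589] [-0.00512761 -0.00015922  0.0093004 ]
```

View pics/c6.png

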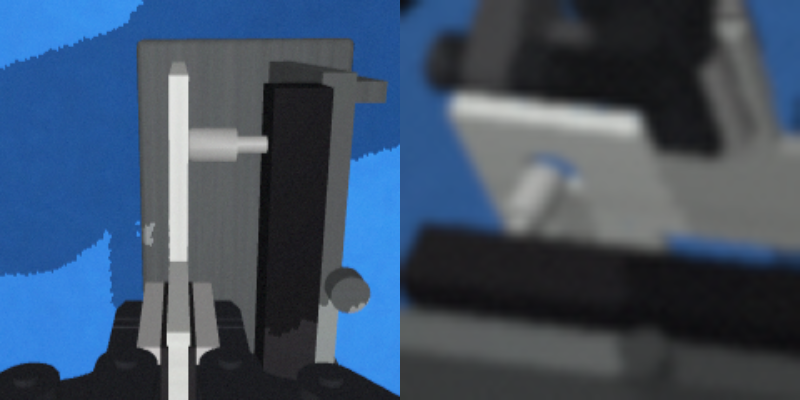

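The plate face is at the stud tips, with stud row 146 steady, and the side view shows the head tip at the hole mouth. No contact force has shown yet, so I'll continue in 2 mm feels.

```bash
python3 -m creep '[[0,0.001,-0.001,0,0,0,1],[0,0.002,-0.001,0,0,0,1],[0,0.003,-0.001,0,0,0,1],[0,0.004,-0.001,0,0,0,1],[0,0.005,-0.001,0,0,0,1]]' 40
python3 -m creep '[[0,0.001,0,0,0,0,1],[0,0.002,0,0,0,0,1],[0,0.003,0,0,0,0,1],[0,0.004,0,0,0,0,1],[0,0.005,0,0,0,0,1]]'
```

```text
t: 8.05
eef_pos: [575.7, 178.0, 138.1]
orientation: [-0.0, -0.157, 0.988, -0.0]
force: [-0.5, -0.8, -1.8]
opening: 4.3
grip_force: 59.2
t: 8.55
eef_pos: [575.1, 179.9, 138.1]
orientation: [-0.0, -0.157, 0.988, 0.0]
force: [-0.4, 0.4, -2.0]
opening: 4.5
grip_force: 59.2
```

```bash
python3 -m creep '[[0,0.001,0,0,0,0,1],[0,0.003,0,0,0,0,1],[0,0.004,0,0,0,0,1],[0,0.006,0,0,0,0,1],[0,0.007,0,0,0,0,1]]'
python3 -m creep '[[0,0.001,0,0,0,0,1],[0,0.003,0,0,0,0,1],[0,0.005,0,0,0,0,1],[0,0.007,0,0,0,0,1],[0,0.008,0,0,0,0,1]]'
python3 - <<'E'
from h import *
im=read_camera("wrist")[:,:,::-1];i2=read_camera("side")[:,:,::-1]
cv2.imwrite("pics/c7.png",np.hstack([cv2.resize(im[60:300,150:390],(400,400)),cv2.resize(i2[220:280,80:140],(400,400),interpolation=cv2.INTER_CUBIC)]))
E
```

```text
t: 9.05
eef_pos: [574.2, 182.6, 138.1]
orientation: [0.0, -0.157, 0.988, 0.0]
force: [0.0, -0.7, -1.2]
opening: 4.1
grip_force: 59.2
t: 9.55
eef_pos: [573.2, 185.6, 138.1]
orientation: [-0.0, -0.157, 0.988, 0.0]
force: [0.2, -0.5, -1.4]
opening: 4.3
grip_force: 59.2
```

View pics/c7.png

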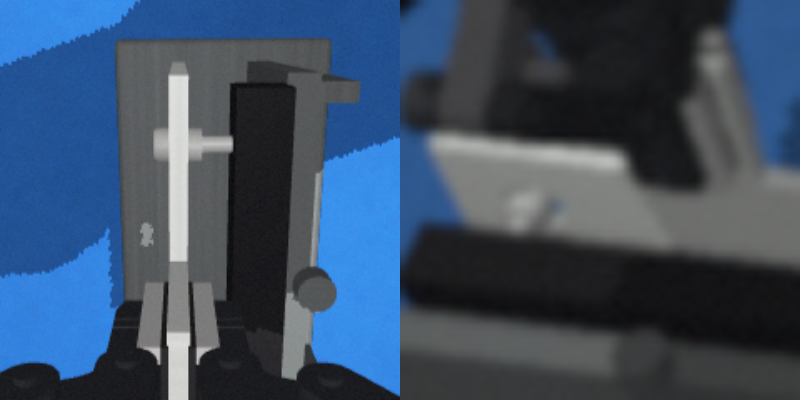

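The near stud head is through the hole, with tip and rear visible on both sides of the plate, and no force. About 11.5 mm remain to the middle of the neck.

```bash
python3 -m creep '[[0,0.003,0,0,0,0,1],[0,0.006,0,0,0,0,1],[0,0.01,0,0,0,0,1],[0,0.013,0,0,0,0,1],[0,0.016,0,0,0,0,1]]'
python3 -m creep '[[0,0.003,0,0,0,0,1],[0,0.006,0,0,0,0,1],[0,0.009,0,0,0,0,1],[0,0.013,0,0,0,0,1],[0,0.013,0,0,0,0,1]]'
python3 - <<'E'
from h import *
im=read_camera("wrist")[:,:,::-1];cv2.imwrite("pics/w8.png",im)
# along stud row 146: bar left edge, plate edges
print(im[144:149,225:320].mean(axis=(0,2)).round().astype(int).tolist())
print(ctrl.state()["eef_pos"])
E
```

```text
t: 10.15
eef_pos: [571.2, 191.8, 138.1]
orientation: [-0.0, -0.157, 0.988, -0.0]
force: [0.5, -1.2, -1.9]
opening: 3.9
grip_force: 59.2
t: 10.65
eef_pos: [569.6, 196.8, 138.1]
orientation: [0.0, -0.157, 0.988, 0.0]
force: [-0.2, -0.1, -1.3]
opening: 4.2
grip_force: 59.2
[177, 177, 178, 178, 178, 178, 181, 181, 180, 180, 182, 182, 183, 183, 182, 182, 182, 182, 183, 182, 184, 182, 178, 180, 178, 178, 203, 215, 216, 215, 213, 210, 209, 210, 211, 214, 215, 213, 177, 177, 133, 32, 33, 32, 31, 31, 32, 31, 31, 31, 31, 29, 32, 29, 30, 30, 31, 30, 31, 29, 32, 30, 28, 29, 30, 30, 30, 31, 30, 30, 28, 30, 29, 29, 28, 42, 87, 86, 86, 86, 87, 86, 87, 87, 86, 87, 86, 87, 87, 86, 86, 88, 85, 81, 84]
[569.64813698 196.67697465 138.0954141 ]
```

The plate mid is about 0.7 mm behind the neck middle, with roughly 1.5 mm of gap to the bar. Now I'll lower it.

```bash
python3 -m creep '[[0,0,0.002,0,0,0,1],[0,0,0.004,0,0,0,1],[0,0,0.006,0,0,0,1],[0,0,0.008,0,0,0,1],[0,0,0.009,0,0,0,1]]'
python3 -m creep '[[0,0,0.001,0,0,0,1],[0,0,0.0015,0,0,0,1],[0,0,0.002,0,0,0,1],[0,0,0.002,0,0,0,1],[0,0,0.002,0,0,0,1]]'
```

```text
t: 11.2
eef_pos: [569.6, 196.5, 134.3]
orientation: [-0.0, -0.157, 0.988, -0.0]
force: [0.0, -0.1, -0.3]
opening: 4.3
grip_force: 59.2
t: 11.7
eef_pos: [569.7, 196.6, 133.8]
orientation: [0.0, -0.157, 0.988, 0.0]
force: [-0.6, 0.8, -1.5]
opening: 3.9
grip_force: 59.2
```

```bash
python3 -m creep '[[0,0,0.0005,0,0,0,1],[0,0,0.001,0,0,0,1],[0,0,0.001,0,0,0,1],[0,0,0.001,0,0,0,1],[0,0,0.001,0,0,0,1]]'
python3 -m creep '[[0,0,0.0005,0,0,0,1],[0,0,0.001,0,0,0,1],[0,0,0.001,0,0,0,1],[0,0,0.001,0,0,0,1],[0,0,0.001,0,0,0,1]]'
```

```text
t: 12.2
eef_pos: [569.8, 196.6, 133.6]
orientation: [0.0, -0.157, 0.988, 0.0]
force: [-1.8, -0.6, 3.5]
opening: 4.2
grip_force: 59.8
t: 12.7
eef_pos: [569.8, 196.6, 133.5]
orientation: [0.0, -0.157, 0.988, 0.0]
force: [-2.7, -0.1, 6.7]
opening: 4.2
grip_force: 60.4
```

Contact came at exactly the expected height, with the plate resting on the necks. I'll release it in place.

```bash
python3 -m creep '[[0,0,-0.0005,0,0,0,0.97],[0,0,-0.0005,0,0,0,0.94],[0,0,-0.0005,0,0,0,0.88],[0,0,-0.0005,0,0,0,0.8],[0,0,-0.0005,0,0,0,0.7]]' 20
python3 - <<'E'
from h import *
im=read_camera("wrist")[:,:,::-1];i2=read_camera("side")[:,:,::-1]
cv2.imwrite("pics/c9.png",np.hstack([cv2.resize(im[60:360,110:410],(400,400)),cv2.resize(i2[200:320,50:170],(400,400),interpolation=cv2.INTER_CUBIC)]))
E
```

```text
t: 13.2
eef_pos: [569.6, 196.6, 132.9]
orientation: [-0.0, -0.157, 0.988, -0.0]
force: [0.1, -0.6, -0.6]
opening: 25.5
grip_force: 0.0
```

View pics/c9.png

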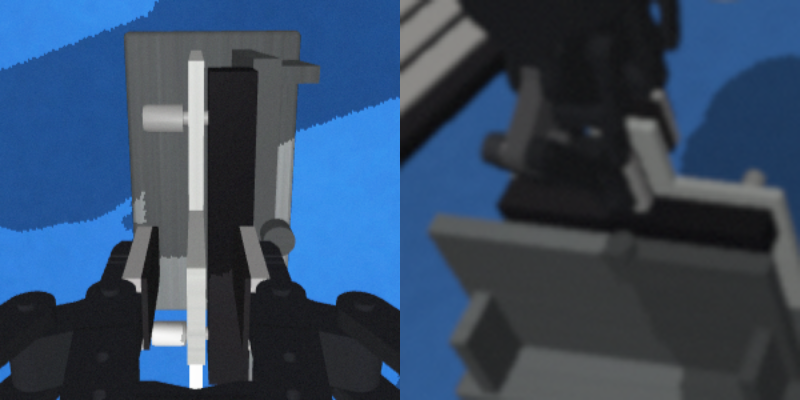

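The plate is hanging on both necks behind the heads, and the fingers are clear of it. I'll retract upward.

```bash
python3 -m creep '[[0,0,-0.01,0,0,0,0.7],[0,0,-0.04,0,0,0,0.7],[0,0,-0.1,0,0,0,0.7],[0,0,-0.18,0,0,0,0.7],[0,0,-0.25,0,0,0,0.7]]'
python3 -m creep '[[0,0,0,0,0,0,0.7],[0,0,0,0,0,0,0.7],[0,0,0,0,0,0,0.7],[0,0,0,0,0,0,0.7],[0,0,0,0,0,0,0.7]]'
python3 - <<'E'
from h import *
s=ctrl.state();im=read_camera("wrist")[:,:,::-1];cv2.imwrite("pics/w10.png",im)
# plate top-edge (bright) columns at near/far ends, bar edge, stud heads
for v in range(100,290,12):
    r=im[v,230:310].min(1); w=np.where(r>130)[0]+230; k=np.where(r<45)[0]+230
    print(v,w[[0,-1]] if len(w) else None,k[[0,-1]] if len(k) else None)
E
```

```text
t: 13.8
eef_pos: [569.9, 196.6, 235.7]
orientation: [0.001, -0.157, 0.988, 0.0]
force: [1.0, 0.4, 0.2]
opening: 26.0
grip_force: 0.0
t: 14.3
eef_pos: [569.4, 196.4, 232.3]
orientation: [-0.001, -0.157, 0.988, -0.0]
force: [-1.9, -0.5, -0.3]
opening: 25.8
grip_force: 0.0
100 [254 260] [280 283]
112 [254 260] [263 284]
124 [232 262] [263 284]
136 [254 260] [263 284]
148 [254 309] [263 284]
160 [254 309] [263 283]
172 [296 308] [263 283]
184 [253 308] [263 283]
196 [253 307] [263 276]
208 [253 307] [263 282]
220 [249 306] [263 282]
232 [235 260] [264 308]
244 [254 260] [236 309]
256 [254 260] [237 309]
268 None [233 297]
280 None [235 309]
```

The plate edge is straight and parallel to the bar, at columns 254–260 with the bar front at 263. It is at rest on both studs, so I'm handing in.

```bash
python3 -c "
from workcell import ctrl
print(ctrl.finish_job())"
```

```text
the job is handed in; nothing more can be done
None
```

The stencil plate hangs released on both stud necks, parallel to the bar; the blank was not touched, and the job was handed in at about 14 s (the hand-in returned no verdict).

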